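# Steady the contact-print frame with a wedge, then snap its cover shut

### The job

The contact-print frame sags at its front and rocks on the bench. Slide the orange wedge, thin end first, under about the middle of the frame's front edge until it jams tight and the frame stands level, then press the glass cover down at the front until the catch holds it shut. Leave the wedge in place and the jar, bottles and measuring cylinder where they stand.

Things in the scene. Friction and masses are not known exactly. Their poses are not given: they have to be found in the camera images.
- bracket: The print frame's steel bench mount, fixed; carries the whole frame. Origin on the bench below the middle of the frame's front edge; x points to the frame's rear (roughly away from the robot), y along the front edge, z up. The wooden bed (260 x 300 x 30 mm) rocks about a hinge line along y, 250 mm behind the front edge and 18 mm above the bench.
- bed_edge (a point): Middle of the bed's lower front edge: 10 mm above the bench at the start (bed sagging 0.032 rad), 18 mm when level, where a firm stop blocks it. Lifting it takes about 4 N here. The space under it is clear between two rubber feet (20 mm in diameter) 130 mm to either side. Axes are the bed's own (x to the rear, y along the edge, z out of its top).
- cover_rail (a point): Centre of the top of the cover's front rail (aluminium, red patch; 36 mm front to back, 300 mm wide, 12 mm thick; glass behind). A spring holds the cover about 0.4 rad open. Shut on a level bed, this point is 66 mm above the bench, 6 mm behind the bed's front edge. Axes are the cover's own: x to the rear, z out of its top, parallel to the bed's z when shut.
- wedge_center (a point): Middle of the loose orange wedge: 100 mm long, 40 mm wide, 4 mm high at the thin end rising evenly to 26 mm at the thick end; about 70 g. The point lies half-way along and across it, 13 mm above its flat underside. Its +x axis points to the thin end, y across, z up. It jams with its thin end about 64 mm behind the bed's front edge; pushing it there takes about 5 to 12 N, rising steeply once it jams.
- jar: Amber glass jar with black cap, 48 mm in diameter, 60 mm high; bystander. Origin at the centre of its underside.
- bottle_grey: Grey bottle, 64 mm in diameter, 160 mm high; bystander. Origin at the centre of its underside.
- bottle_dark: Black bottle, 60 mm in diameter, 150 mm high; bystander. Origin at the centre of its underside.
- bottle_white: White bottle with red cap, 64 mm in diameter, 170 mm high; bystander. Origin at the centre of its underside.
- cylinder: Clear measuring cylinder, 200 mm high, foot 80 mm in diameter; bystander. Origin at the centre of its underside.
- catch (a point): Top of the black catch slot in the bed, 14 mm behind the middle of the front edge, 30 mm above the bed's underside. About 10 N pushes the cover's rail through the spring catch, within its last 10 mm of travel. The cover's hinge line runs along y, straight above the bed's, 36 mm above the bed's underside; cover_rail lies 244 mm in front of it along the cover and 12 mm out.
There are look-alikes about, which are no part of the job. Leave any black or pink look-alike of the part that bears wedge_center alone.

How it is judged (in metres and radians):
On the way, in this order (a step that is already met when the one before it is completed fails the run):
1. the wedge is jammed under the middle of the front edge and the frame stands level, cover still up (angle between bed_edge's own z axis and vertical below 0.007 rad and contact force between wedge and bracket above 1.5 N and angle between wedge_center's own z axis and vertical below 0.12 rad and y of wedge_center in the frame of bed_edge between -0.07 and 0.07 m and angle between the z axis of cover_rail and the z axis of bed_edge, either way round above 0.15 rad), for 0.3 s.
2. the cover is pressed fully down (angle between the z axis of cover_rail and the z axis of bed_edge, either way round below 0.025 rad and angle between bed_edge's own z axis and vertical below 0.007 rad), for 0.2 s.
At the end, for the whole second after the job is handed in: The wedge lies flat (within 7 degrees), at rest, bearing under the frame's front edge (more than 1.5 N) within 70 mm of its middle; the bed is level (within 0.007 rad; it sagged 0.032) and the cover is held shut by its catch (within 0.025 rad of parallel to the bed) (all of step 2 and contact force between wedge and bracket above 1.5 N and angle between wedge_center's own z axis and vertical below 0.12 rad and y of wedge_center in the frame of bed_edge between -0.07 and 0.07 m and linear speed of wedge below 0.02 m/s); the robot touches nothing.
It fails at once if a jar, bottle or the measuring cylinder is moved more than 40 mm (distance of any of jar, bottle_grey, bottle_dark, bottle_white, cylinder from where it was at the start of the episode above 0.04 m).
It also fails if it takes over 64 s, if anything falls off the work surface, if the arm or the gripper's body presses on something with over 40 N, if the wrist force passes 120 N, or if a joint passes its speed limit or range.

### The arm

A 6-joint arm with a two-finger parallel gripper is mounted at the origin on the work surface. World frame = base frame: x ahead of the robot, y to its left, z up, the work surface at z = 0. Lengths are in mm, angles in rad, forces in N, time in s.
With the tool pointing down it reaches from about 275 to 1000 mm from the base axis. Payload 8.4 kg.
Tool frame: the origin (TCP) lies midway between the tips of the shut fingers; the grasp point (between the pads) lies 19 mm behind it; z points along the fingers, y is the line along which they close (so a half turn about z gives the same grasp; the last joint's range is limited). The gripper opens to 85 mm and grips with 20 to 120 N. Pads are 22 mm wide; open, the fingers measure 114 mm over their backs; the gripper's body (76 mm by 85 mm) begins 54 mm behind the grasp point. The pads swing forward as they close: fully open they stand 13 mm farther back than shut.
Start: joints at [1.118, 0.353, 1.633, -0, 1.155, -0.002], TCP at [272.303, 562.565, 231.281] pointing down, gripper open.
Joint ranges: [-2.63, 2.63], [-0.92, 2.1], [0.06, 2.66], [-1.3, 4.44], [0, 2.69], [-3.02, 3.02]. Speed limits (rad/s): [2.22, 2.22, 2.79, 3.14, 3.14, 3.14].

### API

Orientations are given as [roll, pitch, yaw] about the fixed x, y, z axes, in that order (R = Rz(yaw) Ry(pitch) Rx(roll)).
In Python, from rig import r gives the robot as it stands.
- The arm moves only by the tool servo_tool, never from a script. Its argument "deltas" is a list of rows, each an object of numbers: "x", "y", "z": the shift along the world's x, y, z in mm; "rx", "ry", "rz": the turn, a rotation vector about the world's x, y, z in rad; "gripper": the gripper's target within -1 to 1 (fully open at 1, half-way at 0, shut at -1). A call has 1 to 10 rows; each row is the pose to reach, as a shift and turn from the pose commanded when the call began; what a row does not reach only later rows make up. A row lasts 1/10 s, in which the tool goes at most 50 mm and 8.59 degrees, less where a joint would pass 70% of its speed; a pose out of reach is approached as far as the arm can. A call with a gripper value outside its range is refused whole. The fingers move at their own pace and stop on an object; "newtons" is the grip in N (left out, the last holds). Time passes only in rows, so rows that repeat a pose let the fingers close. It gives the time, the measured TCP pose, the force, the opening and the grip force at its end, in the units of the state.
- r.sense(): the state, without advancing time (a new reading comes with each control period).
- r.grab_frame(name): name is "scene" or "top"; returns the picture (384x512x3 uint8, blue, green, red); there is no depth.
- r.camera_params(name): a dict with "mtx" (3x3 intrinsics, pixels), "D" ([k1, k2, p1, p2, k3] as OpenCV has them; the pictures are not rectified), "eye" and "orientation" of the camera in the world. Camera axes: x right, y down, z forward; pixel columns grow to the right and rows downward; lengths in mm; the calibration is good to about 2 mm. A picture is of the moment at which its call begins. camera_params takes no time and is no camera call.
- r.sign_off(): hands the job in; it is judged then, once.
Trained networks look in the newest picture that a camera, given by its name, has taken for a name from the list of things; names that differ only in an ending like _2 or _b are one class to them, and where a whole thing is asked for, a point or a joint stands for the part that bears it (a point fixed in the world has none). Each returns a list of dicts, best first, with "conf" (0 to 1); they miss things now and then, are a little off and sometimes report something else, mostly with a low value. They report only what shows in the picture. A call takes as long as a camera call. They do not tell look-alikes from the thing itself.
- r.recognise(name, camera): "box" ([left, top, width, height] in pixels, round what is visible of it).
The state is a dict: "clock": time; "qpos": joint angles; "qvel": joint speeds; "joint_efforts": joint torques, N m; "eef_pos": TCP position; "tcp_rot": TCP orientation; "contact_force": force on the tool from outside, world axes, zero at the start; "wrist_torque": the same for the moment, N m; "opening": opening from 0.0 (shut) to 1.0 (fully open); "grasp_force": force on a finger pad.
Only numpy, scipy, OpenCV 4.12 (cv2) and the standard library are available. Lean on these libraries where they do the work, as an engineer would, in place of code of your own. Each camera call takes 0.05 s, during which the arm holds its last target. There are 200 camera calls.

## Working session

There is one attempt and no reset: what is moved stays moved. The work goes in short steps, Python scripts to look and compute and a tool call to move; the robot and the scene stay as the last step left them, time stands still between calls to the robot, and variables do not carry over. Pictures are saved under pics/ and viewed, at most 10 in all, crops included, and the job is handed in when it is done.

Besides the shell and the picture viewer there is one more tool, called after "Call:" as name(argument=value, ...), one argument or row to a line, values as JSON. servo_tool: Moves the arm, as the interface text tells. Its arguments: {"type":"object","properties":{"deltas":{"type":"array","items":{"type":"object","properties":{"x":{"type":"number"},"y":{"type":"number"},"z":{"type":"number"},"rx":{"type":"number"},"ry":{"type":"number"},"rz":{"type":"number"},"gripper":{"type":"number"}}}},"newtons":{"type":"number"}},"required":["deltas"]}

```bash
mkdir -p pics; python3 - <<'E'
from rig import r
import cv2
for c in("scene","top"):
    f=r.grab_frame(c); cv2.imwrite(f"pics/{c}0.png",f)
    p=r.camera_params(c); print(c,{k:(v.tolist() if hasattr(v,'tolist') else v) for k,v in p.items()})
    for n in("wedge_center","bracket","bed_edge","cover_rail","catch","jar","bottle_grey","bottle_dark","bottle_white","cylinder"):
        print(n,[( [round(x) for x in d["box"]],round(d["conf"],2)) for d in r.recognise(n,c)][:4])
print(r.sense())
E
```

```text
scene {'mtx': [[486.023132631112, 0.0, 257.9490243523717], [0.0, 486.023132631112, 183.66744901266478], [0.0, 0.0, 1.0]], 'D': [-0.15285014196183014, 0.0, 0.0, 0.0, 0.0], 'eye': [1045.2013201322713, -697.5035194189227, 1084.439101320775], 'orientation': [-2.4180081188305214, 0.00910937877879836, 0.6512787587964994]}
wedge_center [([279, 144, 32, 12], 0.89), ([242, 123, 21, 27], 0.69), ([315, 159, 32, 28], 0.67), ([226, 162, 153, 166], 0.65)]
bracket [([230, 165, 152, 168], 0.97)]
bed_edge [([229, 164, 150, 162], 0.61)]
cover_rail [([230, 166, 151, 149], 0.59)]
catch [([228, 164, 150, 165], 0.81)]
jar [([156, 238, 24, 24], 0.6)]
bottle_grey [([336, 105, 26, 45], 0.67)]
bottle_dark [([367, 123, 25, 46], 0.79)]
bottle_white [([162, 262, 32, 54], 0.82)]
cylinder [([209, 289, 34, 68], 0.98), ([277, 144, 34, 12], 0.35)]
top {'mtx': [[353.69383393749206, 0.0, 252.6871597676015], [0.0, 353.69383393749206, 190.82483361032104], [0.0, 0.0, 1.0]], 'D': [-0.05679616398582718, 0.0, 0.0, 0.0, 0.0], 'eye': [275.11913345984834, 8.355788368065697, 1172.1061633700506], 'orientation': [-2.92782968146070
[... 506 characters left out ...]
 46], 0.64)]
{'clock': 1.1, 'qpos': array([ 1.11759949e+00,  3.52981627e-01,  1.63338221e+00,  4.92359052e-06,
        1.15520117e+00, -2.41417137e-03]), 'qvel': array([-0.000398  ,  0.00071552,  0.00092777, -0.00047595, -0.0023996 ,
        0.00192324]), 'joint_efforts': array([ 2.01509902e-04, -6.05175233e+01, -3.42444921e+01, -8.89339367e-05,
        1.01698952e-03, -4.27630607e-05]), 'eef_pos': array([272.30640542, 562.5755843 , 231.30007489]), 'tcp_rot': array([ 3.14156500e+00, -4.43778832e-06,  2.69080800e+00]), 'contact_force': array([0.02848297, 0.58451823, 1.01847998]), 'wrist_torque': array([-0.01216523,  0.00658248,  0.01477632]), 'grasp_force': 0.0, 'opening': 1.0025300315376804}
```

```bash
python3 - <<'E'
import cv2
a=cv2.imread("pics/scene0.png")[90:370,130:410]; b=cv2.imread("pics/top0.png")[70:300,100:400]
cv2.imwrite("pics/a.png",cv2.resize(a,(600,600),interpolation=cv2.INTER_CUBIC)); cv2.imwrite("pics/b.png",cv2.resize(b,None,fx=2.6,fy=2.6,interpolation=cv2.INTER_CUBIC))
E
```

```text
(no output)
```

View pics/a.png

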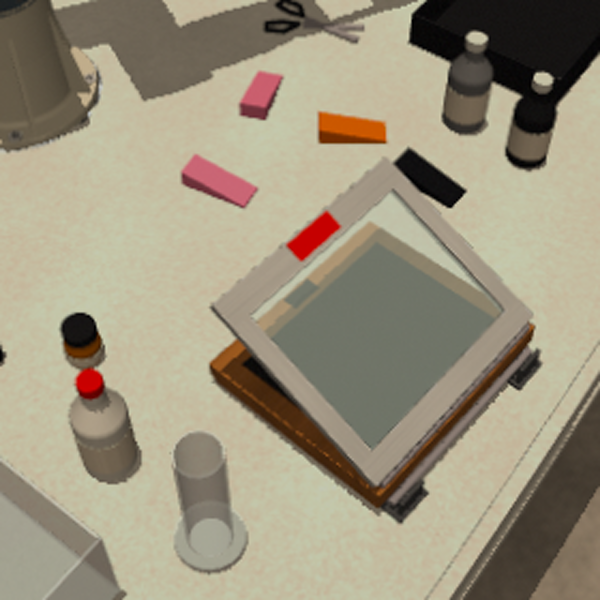

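View pics/b.png

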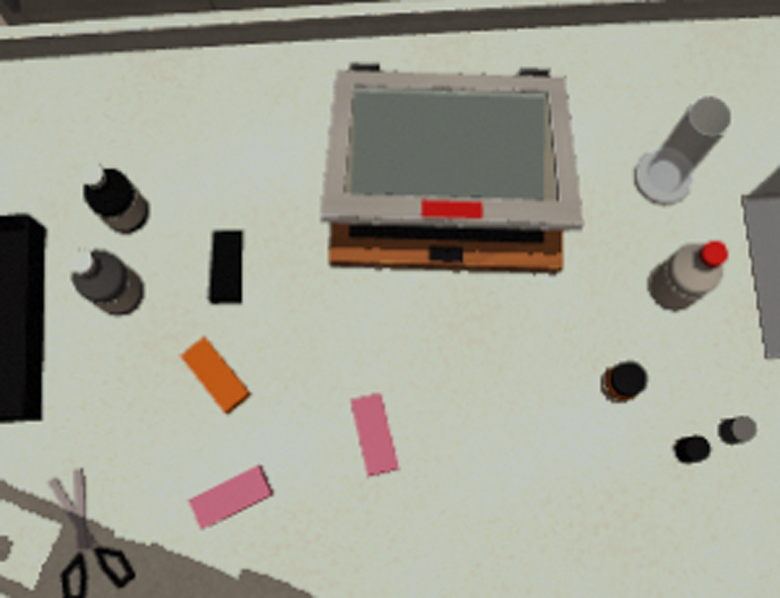

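The top crop shows the orange wedge at about (215,375), with its thick end to the lower right. The front of the brown bed runs from (330,266) to (561,271), with the catch at (446,254). The pink and black wedges are the look-alikes. Next I measure by fitting models.

```bash
cat > h.py <<'E'
import cv2,numpy as np
from rig import r
from scipy.spatial.transform import Rotation as R
from scipy.optimize import least_squares,minimize
P={c:r.camera_params(c) for c in("scene","top")}
def proj(c,X):
    p=P[c];Rc=R.from_euler("xyz",p["orientation"]).as_matrix().T
    return cv2.projectPoints(np.float64(X).reshape(-1,1,3),cv2.Rodrigues(Rc)[0],-Rc@np.float64(p["eye"]),np.float64(p["mtx"]),np.float64(p["D"]))[0][:,0]
def ray(c,uv,z):
    p=P[c];n=cv2.undistortPoints(np.float64([[uv]]),np.float64(p["mtx"]),np.float64(p["D"]))[0,0]
    d=R.from_euler("xyz",p["orientation"]).apply([n[0],n[1],1]);e=np.float64(p["eye"]);return e+d*(z-e[2])/d[2]
W=np.float64([[s*50,t*20,z] for s,h in((1,4),(-1,26)) for t in(1,-1) for z in(0,h)])
def wp(q): return R.from_euler("z",q[2]).apply(W)+[q[0],q[1],0]
def mask(im,lo,hi): return cv2.inRange(cv2.cvtColor(im,cv2.COLOR_BGR2HSV),lo,hi)
def omask(im,guess):
    m=mask(im,(6,170,60),(20,255,255));n,l,s,c=cv2.connectedComponentsWithStats(m)
    k=[i for i in range(1,n) if s[i,4]>30];k=min(k,key=lambda i:np.hypot(*(c[i]-guess)));return (l==k).astype(np.uint8)
def fit(ms,q0):
    K=8
    def cost(q):
        t=0
        for c,m in ms.items():
            h=cv2.convexHull(np.float32(proj(c,wp(q))));x,y,w,hh=cv2.boundingRect(np.argwhere(m)[:,::-1].astype(np.int32));x-=10;y-=10;w+=20;hh+=20
            a=np.zeros((hh*K,w*K),np.uint8);cv2.fillPoly(a,[np.int32((h-[x,y]+.5)*K)],1)
            b=cv2.resize(m[y:y+hh,x:x+w],(w*K,hh*K),interpolation=cv2.INTER_NEAREST);t+=1-(a&b).sum()/max((a|b).sum(),1)
        return t
    best=min((minimize(cost,[q0[0],q0[1],y],method="Nelder-Mead",options=dict(initial_simplex=[[q0[0],q0[1],y],[q0[0]+8,q0[1],y],[q0[0],q0[1]+8,y],[q0[0],q0[1],y+.15]])) for y in np.atleast_1d(q0[2])),key=lambda s:s.fun)
    return best.x,best.fun
E
python3 - <<'E'
from h import *
t=cv2.imread("pics/top0.png");s=cv2.imread("pics/scene0.png")
g=ray("top",(100+215/2.6,70+375/2.6),10);print(g)
ms={"top":omask(t,(183,214)),"scene":omask(s,(294,150))}
print([m.sum() for m in ms.values()])
for y0 in(0.5,0.9,3.64,4.1): print(y0,fit(ms,[g[0],g[1],y0]))
# bed
for nm,uv,z in(("L",(330,266),10),("R",(561,271),10),("catch",(446,247),40),):
    print(nm,ray("top",(100+uv[0]/2.6,70+uv[1]/2.6),z))
m=mask(t,(4,100,40),(20,255,255))[150:180,215:325];
cv2.imwrite("pics/m.png",cv2.resize(np.hstack([t[150:180,215:325],cv2.cvtColor(m,cv2.COLOR_GRAY2BGR)]),None,fx=3.6,fy=7,interpolation=cv2.INTER_NEAREST))
for im,c in((t,"top"),(s,"scene")):
    a=mask(im,(0,200,120),(3,255,255));n,l,st,ce=cv2.connectedComponentsWithStats(a);i=1+st[1:,4].argmax();print(c,"red",ce[i],st[i])
# brown lower boundary line
M=mask(t,(4,100,40),(20,255,255))
pts=[(u,max(np.nonzero(M[150:180,u])[0])+150) for u in range(226,318) if M[150:180,u].any()]
print(pts[::6], pts[0],pts[-1]); c=np.polyfit(*zip(*pts),1);print(c)
for d in("jar","bottle_grey","bottle_dark","bottle_white","cylinder"):
    pass
E
```

```text
[462.19632325 231.28684349  10.        ]
[np.uint64(325), np.uint64(372)]
0.5 (array([466.48232426, 233.17645489,   0.64376229]), np.float64(0.17949148998765074))
0.9 (array([466.11547289, 233.14231298,   0.64349312]), np.float64(0.181410856874898))
3.64 (array([463.8466079 , 231.95103012,   3.76022409]), np.float64(0.38522246414523453))
4.1 (array([464.5598842 , 232.36577785,   3.76046174]), np.float64(0.3860890241498295))
L [596.86292008  77.57710292  10.        ]
R [ 571.13784316 -223.71182237   10.        ]
catch [604.3486173 -73.662898   40.       ]
top red [273.86956522 150.13043478] [263 148  22   6 115]
scene red [275.875      199.72413793] [264 189  24  22 232]
[(227, np.int64(171)), (233, np.int64(171)), (239, np.int64(171)), (245, np.int64(172)), (251, np.int64(172)), (257, np.int64(172)), (263, np.int64(172)), (269, np.int64(172)), (275, np.int64(173)), (281, np.int64(173)), (287, np.int64(173)), (293, np.int64(173)), (299, np.int64(173)), (305, np.int64(173)), (311, np.int64(174))] (227, np.int64(171)) (315, np.int64(173))
[3.04051753e-02 1.64086040e+02]
```

View pics/m.png

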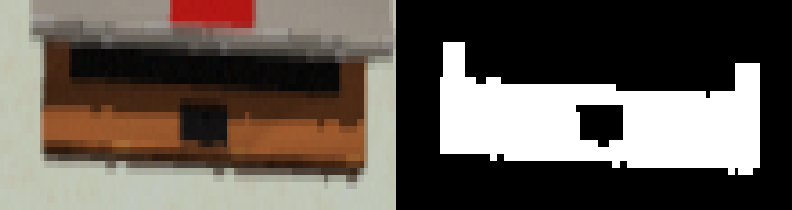

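```bash
python3 - <<'E'
from h import *
for yaw in(-.085,-.095):
  for E in([584,-73],[584,-70],[588,-73]):
    f=lambda p:R.from_euler("z",yaw).apply(p)+[E[0],E[1],0]
    print(yaw,E,"red t,s",proj("top",f([26.6,0,153]))[0].round(1),proj("scene",f([26.6,0,153]))[0].round(1),"corners",proj("top",f([[0,150,10],[0,-150,10],[0,0,40]])).round(1).tolist(), "catch scene",proj("scene",f([14,0,40]))[0].round(1))
print("seen: red 273.9 150.1 / 275.9 199.7")
E
```

```text
-0.085 [584, -73] red t,s [273.8 152.4] [274.1 203.1] corners [[227.3, 172.3], [315.4, 174.2], [271.8, 170.9]] catch scene [269.9 227.5]
-0.085 [584, -70] red t,s [272.8 152.5] [274.8 202.4] corners [[226.4, 172.4], [314.5, 174.3], [270.9, 171.0]] catch scene [270.5 226.8]
-0.085 [588, -73] red t,s [273.7 151.2] [275.4 203.9] corners [[227.2, 171.2], [315.3, 173.1], [271.7, 169.7]] catch scene [271.1 228.3]
-0.095 [584, -73] red t,s [273.9 152.4] [274.1 203.2] corners [[227.3, 171.9], [315.4, 174.6], [271.8, 170.9]] catch scene [269.8 227.6]
-0.095 [584, -70] red t,s [272.9 152.5] [274.8 202.5] corners [[226.4, 172.0], [314.5, 174.7], [270.9, 171.0]] catch scene [270.5 226.8]
-0.095 [588, -73] red t,s [273.8 151.2] [275.4 204. ] corners [[227.2, 170.8], [315.3, 173.5], [271.7, 169.7]] catch scene [271.  228.3]
seen: red 273.9 150.1 / 275.9 199.7
```

Call:
servo_tool(
  deltas=[
    {"x": 178,"y": -342,"z": -131,"rz": -2.047,"gripper": 1},
    {"x": 178,"y": -342,"z": -131,"rz": -2.047},
    {"x": 178,"y": -342,"z": -131,"rz": -2.047},
    {"x": 178,"y": -342,"z": -131,"rz": -2.047},
    {"x": 178,"y": -342,"z": -131,"rz": -2.047},
    {"x": 178,"y": -342,"z": -131,"rz": -2.047},
    {"x": 178,"y": -342,"z": -131,"rz": -2.047},
    {"x": 178,"y": -342,"z": -131,"rz": -2.047},
    {"x": 178,"y": -342,"z": -131,"rz": -2.047},
    {"x": 178,"y": -342,"z": -131,"rz": -2.047},
  ],
)

```text
invalid input
```

Call:
servo_tool(
  deltas=[
    {"x": 18,"y": -34,"z": -13,"rx": 0,"ry": 0,"rz": -0.14,"gripper": 1},
    {"x": 36,"y": -68,"z": -26,"rx": 0,"ry": 0,"rz": -0.28,"gripper": 1},
    {"x": 54,"y": -102,"z": -39,"rx": 0,"ry": 0,"rz": -0.42,"gripper": 1},
    {"x": 72,"y": -136,"z": -52,"rx": 0,"ry": 0,"rz": -0.56,"gripper": 1},
    {"x": 90,"y": -170,"z": -65,"rx": 0,"ry": 0,"rz": -0.7,"gripper": 1},
    {"x": 108,"y": -204,"z": -78,"rx": 0,"ry": 0,"rz": -0.84,"gripper": 1},
    {"x": 126,"y": -238,"z": -91,"rx": 0,"ry": 0,"rz": -0.98,"gripper": 1},
    {"x": 144,"y": -272,"z": -104,"rx": 0,"ry": 0,"rz": -1.12,"gripper": 1},
    {"x": 162,"y": -306,"z": -117,"rx": 0,"ry": 0,"rz": -1.26,"gripper": 1},
    {"x": 178,"y": -342,"z": -131,"rx": 0,"ry": 0,"rz": -1.4,"gripper": 1},
  ],
  newtons=60,
)

```text
clock: 2.1
eef_pos: [451.4, 219.5, 100.2]
tcp_rot: [3.141, -0.001, 1.285]
contact_force: [1.0, -0.0, -0.3]
opening: 1.001
grasp_force: 0.0
```

Call:
servo_tool(
  deltas=[
    {"x": 0,"y": 0,"z": -10,"rx": 0,"ry": 0,"rz": -0.14,"gripper": 1},
    {"x": -1,"y": 2,"z": -20,"rx": 0,"ry": 0,"rz": -0.28,"gripper": 1},
    {"x": -1,"y": 2,"z": -30,"rx": 0,"ry": 0,"rz": -0.42,"gripper": 1},
    {"x": -1,"y": 2,"z": -40,"rx": 0,"ry": 0,"rz": -0.56,"gripper": 1},
    {"x": -1,"y": 2,"z": -50,"rx": 0,"ry": 0,"rz": -0.641,"gripper": 1},
    {"x": -1,"y": 2,"z": -70,"rx": 0,"ry": 0,"rz": -0.641,"gripper": 1},
    {"x": -1,"y": 2,"z": -85,"rx": 0,"ry": 0,"rz": -0.641,"gripper": 1},
    {"x": -1,"y": 2,"z": -94,"rx": 0,"ry": 0,"rz": -0.641,"gripper": 1},
    {"x": -1,"y": 2,"z": -98,"rx": 0,"ry": 0,"rz": -0.641,"gripper": 1},
    {"x": -1,"y": 2,"z": -98,"rx": 0,"ry": 0,"rz": -0.641,"gripper": 1},
  ],
)

```text
clock: 3.1
eef_pos: [449.3, 222.5, 2.1]
tcp_rot: [-3.142, 0.0, 0.65]
contact_force: [0.4, 0.8, 0.3]
opening: 1.002
grasp_force: 0.0
```

Call:
servo_tool(
  deltas=[
    {"x": 0,"y": 0,"z": 0,"rx": 0,"ry": 0,"rz": 0,"gripper": -1},
    {"x": 0,"y": 0,"z": 0,"rx": 0,"ry": 0,"rz": 0,"gripper": -1},
    {"x": 0,"y": 0,"z": 0,"rx": 0,"ry": 0,"rz": 0,"gripper": -1},
    {"x": 0,"y": 0,"z": 0,"rx": 0,"ry": 0,"rz": 0,"gripper": -1},
    {"x": 0,"y": 0,"z": 0,"rx": 0,"ry": 0,"rz": 0,"gripper": -1},
    {"x": 0,"y": 0,"z": 0,"rx": 0,"ry": 0,"rz": 0,"gripper": -1},
    {"x": 0,"y": 0,"z": 0,"rx": 0,"ry": 0,"rz": 0,"gripper": -1},
    {"x": 0,"y": 0,"z": 0,"rx": 0,"ry": 0,"rz": 0,"gripper": -1},
  ],
)

```text
clock: 3.9
eef_pos: [449.7, 222.8, 3.0]
tcp_rot: [3.141, -0.001, 0.65]
contact_force: [-1.6, -1.1, 6.1]
opening: 0.452
grasp_force: 60.6
```

Call:
servo_tool(
  deltas=[
    {"x": 0,"y": 0,"z": 20,"rx": 0,"ry": 0,"rz": 0,"gripper": -1},
    {"x": 0,"y": 0,"z": 40,"rx": 0,"ry": 0,"rz": 0,"gripper": -1},
    {"x": 7,"y": -41,"z": 40,"rx": 0,"ry": 0,"rz": -0.1,"gripper": -1},
    {"x": 14,"y": -82,"z": 40,"rx": 0,"ry": 0,"rz": -0.2,"gripper": -1},
    {"x": 21,"y": -123,"z": 40,"rx": 0,"ry": 0,"rz": -0.3,"gripper": -1},
    {"x": 28,"y": -164,"z": 40,"rx": 0,"ry": 0,"rz": -0.42,"gripper": -1},
    {"x": 35,"y": -205,"z": 40,"rx": 0,"ry": 0,"rz": -0.54,"gripper": -1},
    {"x": 44,"y": -246,"z": 40,"rx": 0,"ry": 0,"rz": -0.65,"gripper": -1},
    {"x": 53,"y": -287,"z": 40,"rx": 0,"ry": 0,"rz": -0.74,"gripper": -1},
    {"x": 53,"y": -287,"z": 40,"rx": 0,"ry": 0,"rz": -0.74,"gripper": -1},
  ],
)

```text
clock: 4.9
eef_pos: [503.9, -68.5, 42.8]
tcp_rot: [3.141, -0.003, -0.097]
contact_force: [-0.6, 0.2, -0.2]
opening: 0.451
grasp_force: 60.8
```

Call:
servo_tool(
  deltas=[
    {"x": 0,"y": 0,"z": -15,"rx": 0,"ry": 0,"rz": 0,"gripper": -1},
    {"x": 0,"y": 0,"z": -28,"rx": 0,"ry": 0,"rz": 0,"gripper": -1},
    {"x": 0,"y": 0,"z": -36,"rx": 0,"ry": 0,"rz": 0,"gripper": -1},
    {"x": 0,"y": 0,"z": -36,"rx": 0,"ry": 0,"rz": 0,"gripper": -1},
  ],
)

```text
clock: 5.3
eef_pos: [501.2, -63.8, 5.1]
tcp_rot: [-3.141, 0.003, -0.089]
contact_force: [-0.0, -0.5, -1.2]
opening: 0.453
grasp_force: 60.8
```

```bash
python3 - <<'E'
from h import *
s=r.sense();print(s["clock"],s["eef_pos"],s["tcp_rot"],s["contact_force"],s["grasp_force"],s["opening"])
a=r.grab_frame("scene");b=r.grab_frame("top")
cv2.imwrite("pics/c.png",np.hstack([cv2.resize(a[130:300,190:360],(400,400)),cv2.resize(b[90:250,200:360],(400,400))]))
E
```

```text
5.3 [501.20787829 -63.76172094   5.07565667] [-3.14146728e+00  2.51608678e-03 -8.91972947e-02] [-0.0104269  -0.52301594 -1.24790786] 60.808556601405144 0.4531051383261661
```

View pics/c.png

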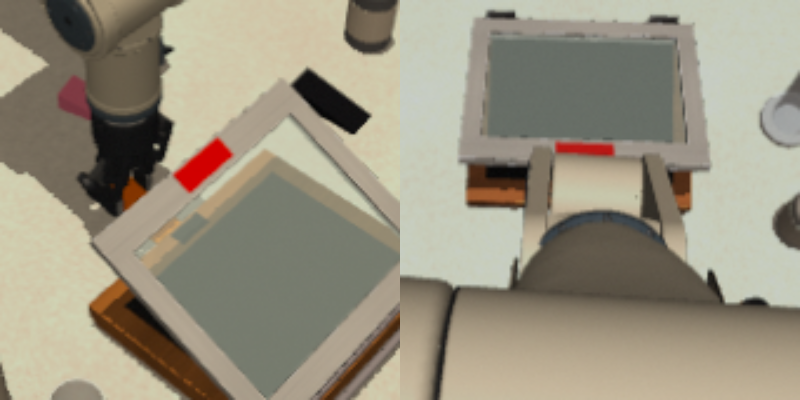

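Call:
servo_tool(
  deltas=[
    {"x": 0,"y": 0,"z": -2,"rx": 0,"ry": 0,"rz": 0,"gripper": -1},
    {"x": 8,"y": -1,"z": -2,"rx": 0,"ry": 0,"rz": 0,"gripper": -1},
    {"x": 16,"y": -1.5,"z": -2,"rx": 0,"ry": 0,"rz": 0,"gripper": -1},
    {"x": 24,"y": -2,"z": -2,"rx": 0,"ry": 0,"rz": 0,"gripper": -1},
    {"x": 32,"y": -3,"z": -2,"rx": 0,"ry": 0,"rz": 0,"gripper": -1},
    {"x": 32,"y": -3,"z": -2,"rx": 0,"ry": 0,"rz": 0,"gripper": -1},
    {"x": 32,"y": -3,"z": -2,"rx": 0,"ry": 0,"rz": 0,"gripper": -1},
  ],
)

```text
clock: 6.1
eef_pos: [534.3, -67.5, 4.2]
tcp_rot: [-3.142, 0.0, -0.09]
contact_force: [-0.4, 0.1, -0.9]
opening: 0.453
grasp_force: 60.8
```

Call:
servo_tool(
  deltas=[
    {"x": 0,"y": 0,"z": 0,"rx": 0,"ry": 0,"rz": 0,"gripper": 1},
    {"x": 0,"y": 0,"z": 0,"rx": 0,"ry": 0,"rz": 0,"gripper": 1},
    {"x": 0,"y": 0,"z": 0,"rx": 0,"ry": 0,"rz": 0,"gripper": 1},
    {"x": 0,"y": 0,"z": 0,"rx": 0,"ry": 0,"rz": 0,"gripper": 1},
    {"x": 0,"y": 0,"z": 0,"rx": 0,"ry": 0,"rz": 0,"gripper": 1},
  ],
)

```text
clock: 6.6
eef_pos: [534.3, -67.5, 4.3]
tcp_rot: [3.142, -0.0, -0.09]
contact_force: [-0.4, -0.4, 0.1]
opening: 1.0
grasp_force: 0.0
```

Call:
servo_tool(
  deltas=[
    {"x": 0,"y": 0,"z": 25,"rx": 0,"ry": 0,"rz": 0,"gripper": 1},
    {"x": 0,"y": 0,"z": 50,"rx": 0,"ry": 0,"rz": 0,"gripper": 1},
    {"x": -20,"y": 1.8,"z": 50,"rx": 0,"ry": 0,"rz": 0,"gripper": -0.75},
    {"x": -45,"y": 4,"z": 50,"rx": -0.011,"ry": -0.125,"rz": 0,"gripper": -0.75},
    {"x": -58,"y": 5,"z": 50,"rx": -0.022,"ry": -0.249,"rz": 0,"gripper": -0.75},
    {"x": -58,"y": 5,"z": 50,"rx": -0.022,"ry": -0.249,"rz": 0,"gripper": -0.75},
    {"x": -58,"y": 5,"z": 30,"rx": -0.022,"ry": -0.249,"rz": 0,"gripper": -0.75},
    {"x": -58,"y": 5,"z": 10,"rx": -0.022,"ry": -0.249,"rz": 0,"gripper": -0.75},
    {"x": -58,"y": 5,"z": 4,"rx": -0.022,"ry": -0.249,"rz": 0,"gripper": -0.75},
    {"x": -58,"y": 5,"z": 4,"rx": -0.022,"ry": -0.249,"rz": 0,"gripper": -0.75},
  ],
)

```text
clock: 7.6
eef_pos: [476.1, -62.4, 7.6]
tcp_rot: [-3.141, -0.248, -0.09]
contact_force: [0.1, -0.5, -0.1]
opening: 0.129
grasp_force: 0.0
```

```bash
python3 - <<'E'
from h import *
a=r.grab_frame("scene")
s=r.sense();print(s["clock"],s["eef_pos"],s["tcp_rot"],s["contact_force"],s["opening"])
cv2.imwrite("pics/d.png",cv2.resize(a[110:260,180:380],(800,600),interpolation=cv2.INTER_CUBIC))
E
```

```text
7.65 [476.47724878 -62.4154275    8.17679745] [-3.14093023 -0.24892937 -0.09027693] [-0.07418309 -0.7461758  -0.19298515] 0.12626338038130736
```

View pics/d.png

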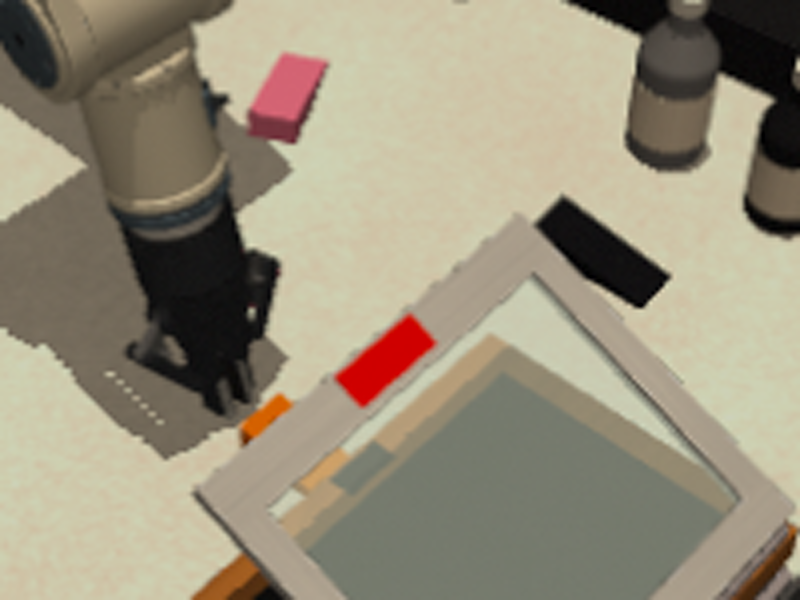

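Call:
servo_tool(
  deltas=[
    {"x": 5,"y": -0.5,"z": 0,"rx": 0,"ry": 0,"rz": 0,"gripper": -0.75},
    {"x": 10,"y": -1,"z": 0,"rx": 0,"ry": 0,"rz": 0,"gripper": -0.75},
    {"x": 15,"y": -1.4,"z": 0,"rx": 0,"ry": 0,"rz": 0,"gripper": -0.75},
    {"x": 20,"y": -1.8,"z": 0,"rx": 0,"ry": 0,"rz": 0,"gripper": -0.75},
    {"x": 25,"y": -2.2,"z": 0,"rx": 0,"ry": 0,"rz": 0,"gripper": -0.75},
    {"x": 30,"y": -2.7,"z": 0,"rx": 0,"ry": 0,"rz": 0,"gripper": -0.75},
    {"x": 35,"y": -3.2,"z": 0,"rx": 0,"ry": 0,"rz": 0,"gripper": -0.75},
    {"x": 39,"y": -3.5,"z": 0,"rx": 0,"ry": 0,"rz": 0,"gripper": -0.75},
    {"x": 42,"y": -3.8,"z": 0,"rx": 0,"ry": 0,"rz": 0,"gripper": -0.75},
    {"x": 45,"y": -4,"z": 0,"rx": 0,"ry": 0,"rz": 0,"gripper": -0.75},
  ],
)

```text
clock: 8.65
eef_pos: [518.8, -66.1, 7.4]
tcp_rot: [-3.141, -0.245, -0.09]
contact_force: [-8.6, 0.3, 6.7]
opening: 0.126
grasp_force: 4.4
```

Call:
servo_tool(
  deltas=[
    {"x": 2,"y": -0.2,"z": 0,"rx": 0,"ry": 0,"rz": 0,"gripper": -0.75},
    {"x": 4,"y": -0.4,"z": 0,"rx": 0,"ry": 0,"rz": 0,"gripper": -0.75},
    {"x": 6,"y": -0.5,"z": 0,"rx": 0,"ry": 0,"rz": 0,"gripper": -0.75},
    {"x": 8,"y": -0.7,"z": 0,"rx": 0,"ry": 0,"rz": 0,"gripper": -0.75},
    {"x": 10,"y": -0.9,"z": 0,"rx": 0,"ry": 0,"rz": 0,"gripper": -0.75},
    {"x": 10,"y": -0.9,"z": 0,"rx": 0,"ry": 0,"rz": 0,"gripper": -0.75},
  ],
)

```text
clock: 9.25
eef_pos: [529.2, -67.0, 7.5]
tcp_rot: [-3.141, -0.246, -0.09]
contact_force: [-6.5, 0.7, 3.3]
opening: 0.125
grasp_force: 3.1
```

Call:
servo_tool(
  deltas=[
    {"x": 1,"y": -0.1,"z": 0,"rx": 0,"ry": 0,"rz": 0,"gripper": -0.75},
    {"x": 2,"y": -0.2,"z": 0,"rx": 0,"ry": 0,"rz": 0,"gripper": -0.75},
    {"x": 3,"y": -0.3,"z": 0,"rx": 0,"ry": 0,"rz": 0,"gripper": -0.75},
    {"x": 4,"y": -0.4,"z": 0,"rx": 0,"ry": 0,"rz": 0,"gripper": -0.75},
    {"x": 5,"y": -0.5,"z": 0,"rx": 0,"ry": 0,"rz": 0,"gripper": -0.75},
  ],
)

```text
clock: 9.75
eef_pos: [533.8, -67.4, 7.4]
tcp_rot: [-3.141, -0.245, -0.09]
contact_force: [-8.0, 1.1, 5.2]
opening: 0.125
grasp_force: 4.2
```

Call:
servo_tool(
  deltas=[
    {"x": 1,"y": -0.1,"z": 0,"rx": 0,"ry": 0,"rz": 0,"gripper": -0.75},
    {"x": 2,"y": -0.2,"z": 0,"rx": 0,"ry": 0,"rz": 0,"gripper": -0.75},
    {"x": 2,"y": -0.2,"z": 0,"rx": 0,"ry": 0,"rz": 0,"gripper": -0.75},
  ],
)

```text
clock: 10.05
eef_pos: [536.0, -67.7, 7.5]
tcp_rot: [-3.141, -0.245, -0.09]
contact_force: [-7.0, 0.5, 3.8]
opening: 0.124
grasp_force: 3.6
```

Call:
servo_tool(
  deltas=[
    {"x": 1,"y": -0.1,"z": 0,"rx": 0,"ry": 0,"rz": 0,"gripper": -0.75},
    {"x": 2,"y": -0.2,"z": 0,"rx": 0,"ry": 0,"rz": 0,"gripper": -0.75},
    {"x": 2,"y": -0.2,"z": 0,"rx": 0,"ry": 0,"rz": 0,"gripper": -0.75},
  ],
)

```text
clock: 10.35
eef_pos: [538.0, -67.9, 7.5]
tcp_rot: [-3.141, -0.245, -0.09]
contact_force: [-7.6, 0.9, 4.3]
opening: 0.125
grasp_force: 3.6
```

Call:
servo_tool(
  deltas=[
    {"x": 1,"y": -0.1,"z": 0,"rx": 0,"ry": 0,"rz": 0,"gripper": -0.75},
    {"x": 2,"y": -0.2,"z": 0,"rx": 0,"ry": 0,"rz": 0,"gripper": -0.75},
    {"x": 2,"y": -0.2,"z": 0,"rx": 0,"ry": 0,"rz": 0,"gripper": -0.75},
  ],
)

```text
clock: 10.65
eef_pos: [540.0, -68.1, 7.5]
tcp_rot: [-3.141, -0.245, -0.09]
contact_force: [-7.0, 0.8, 4.9]
opening: 0.123
grasp_force: 3.6
```

Call:
servo_tool(
  deltas=[
    {"x": 1,"y": -0.1,"z": 0,"rx": 0,"ry": 0,"rz": 0,"gripper": -0.75},
    {"x": 2,"y": -0.2,"z": 0,"rx": 0,"ry": 0,"rz": 0,"gripper": -0.75},
    {"x": 2,"y": -0.2,"z": 0,"rx": 0,"ry": 0,"rz": 0,"gripper": -0.75},
  ],
)

```text
clock: 10.95
eef_pos: [542.0, -68.3, 7.4]
tcp_rot: [-3.141, -0.245, -0.09]
contact_force: [-7.8, 0.7, 4.7]
opening: 0.125
grasp_force: 3.6
```

Call:
servo_tool(
  deltas=[
    {"x": 1,"y": -0.1,"z": 0,"rx": 0,"ry": 0,"rz": 0,"gripper": -0.75},
    {"x": 2,"y": -0.2,"z": 0,"rx": 0,"ry": 0,"rz": 0,"gripper": -0.75},
    {"x": 2,"y": -0.2,"z": 0,"rx": 0,"ry": 0,"rz": 0,"gripper": -0.75},
  ],
)

```text
clock: 11.25
eef_pos: [542.4, -68.3, 7.0]
tcp_rot: [-3.141, -0.242, -0.09]
contact_force: [-12.3, 1.1, 8.5]
opening: 0.128
grasp_force: 6.1
```

Call:
servo_tool(
  deltas=[
    {"x": 1,"y": -0.1,"z": 0,"rx": 0,"ry": 0,"rz": 0,"gripper": -0.75},
    {"x": 2,"y": -0.2,"z": 0,"rx": 0,"ry": 0,"rz": 0,"gripper": -0.75},
    {"x": 2,"y": -0.2,"z": 0,"rx": 0,"ry": 0,"rz": 0,"gripper": -0.75},
  ],
)

```text
clock: 11.55
eef_pos: [542.6, -68.3, 6.4]
tcp_rot: [-3.14, -0.239, -0.09]
contact_force: [-17.4, 1.6, 11.0]
opening: 0.127
grasp_force: 8.4
```

Call:
servo_tool(
  deltas=[
    {"x": 1,"y": -0.1,"z": 0,"rx": 0,"ry": 0,"rz": 0,"gripper": -0.75},
    {"x": 2,"y": -0.2,"z": 0,"rx": 0,"ry": 0,"rz": 0,"gripper": -0.75},
    {"x": 2,"y": -0.2,"z": 0,"rx": 0,"ry": 0,"rz": 0,"gripper": -0.75},
    {"x": 2,"y": -0.2,"z": 0,"rx": 0,"ry": 0,"rz": 0,"gripper": -0.75},
  ],
)

```text
clock: 11.95
eef_pos: [542.9, -68.2, 5.8]
tcp_rot: [-3.14, -0.236, -0.09]
contact_force: [-20.7, 1.1, 11.9]
opening: 0.125
grasp_force: 10.5
```

Call:
servo_tool(
  deltas=[
    {"x": 0,"y": 0,"z": 0,"rx": 0,"ry": 0,"rz": 0,"gripper": -0.75},
    {"x": 0,"y": 0,"z": 0,"rx": 0,"ry": 0,"rz": 0,"gripper": -0.75},
    {"x": -10,"y": 0.9,"z": 0,"rx": 0,"ry": 0,"rz": 0,"gripper": -0.75},
    {"x": -30,"y": 2.7,"z": 0,"rx": 0,"ry": 0,"rz": 0,"gripper": -0.75},
    {"x": -60,"y": 5.4,"z": 0,"rx": 0,"ry": 0,"rz": 0,"gripper": -1},
    {"x": -100,"y": 9,"z": 20,"rx": 0,"ry": 0,"rz": 0,"gripper": -1},
    {"x": -130,"y": 12,"z": 60,"rx": 0.01,"ry": 0.12,"rz": 0,"gripper": -1},
    {"x": -130,"y": 12,"z": 110,"rx": 0.022,"ry": 0.249,"rz": 0,"gripper": -1},
    {"x": -130,"y": 12,"z": 160,"rx": 0.022,"ry": 0.249,"rz": 0,"gripper": -1},
    {"x": -130,"y": 12,"z": 210,"rx": 0.022,"ry": 0.249,"rz": 0,"gripper": -1},
  ],
)

```text
clock: 12.95
eef_pos: [421.7, -57.3, 194.5]
tcp_rot: [3.141, 0.0, -0.09]
contact_force: [1.9, 0.2, -0.3]
opening: -0.001
grasp_force: 0.0
```

```bash
python3 - <<'E'
from h import *
a=r.grab_frame("scene");b=r.grab_frame("top")
s=r.sense();print(s["clock"],s["eef_pos"],s["tcp_rot"],s["contact_force"],s["opening"])
for im,c in((b,"top"),(a,"scene")):
    m=mask(im,(0,200,120),(3,255,255));n,l,st,ce=cv2.connectedComponentsWithStats(m);i=1+st[1:,4].argmax();print(c,"red",ce[i],st[i])
E_=np.array([587,-72,0]);
for lift in (1,0):
  th=.4-.032*(1-lift); hx=250;p=[250-244*np.cos(th)+12*np.sin(th),0,54+244*np.sin(th)+12*np.cos(th)]
  w=R.from_euler("z",-.09).apply(p)+E_;print(lift,w,proj("top",w),proj("scene",w))
cv2.imwrite("pics/e.png",np.hstack([cv2.resize(a[130:300,190:360],(400,400)),cv2.resize(b[90:250,200:360],(400,400))]))
E
```

```text
13.05 [425.24171762 -57.81260319 198.30975381] [ 3.14096141 -0.01154328 -0.09009876] [ 0.80500723  0.5721421  -1.10473086] 0.0007445383773160896
top red [273.32142857 147.94642857] [263 145  22   6 112]
scene red [277.35622318 199.08154506] [266 188  24  23 233]
1 [616.81298612 -74.69043686 160.07080745] [[273.58973543 149.69011451]] [[276.39326004 202.37429788]]
0 [613.54524283 -74.39554332 152.97559803] [[273.44275317 151.48509141]] [[275.33438373 203.50442039]]
```

View pics/e.png

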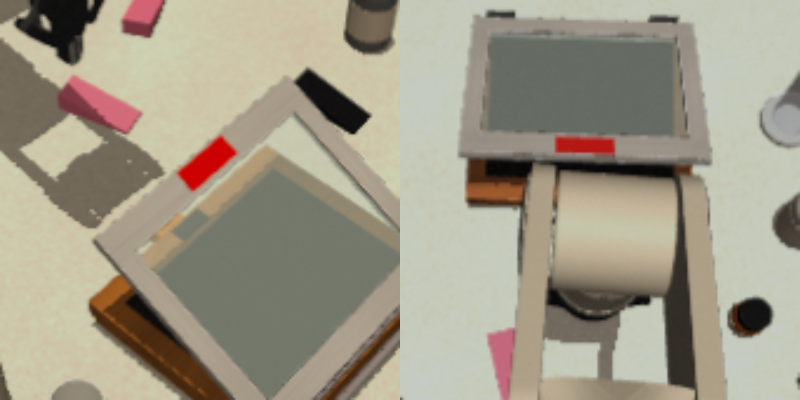

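Call:
servo_tool(
  deltas=[
    {"x": 20,"y": -2,"z": 20,"rx": 0,"ry": 0,"rz": 0,"gripper": -1},
    {"x": 60,"y": -5,"z": 25,"rx": 0,"ry": 0,"rz": 0,"gripper": -1},
    {"x": 100,"y": -9,"z": 25,"rx": 0,"ry": 0,"rz": 0,"gripper": -1},
    {"x": 140,"y": -13,"z": 25,"rx": 0,"ry": 0,"rz": 0,"gripper": -1},
    {"x": 180,"y": -16,"z": 25,"rx": 0,"ry": 0,"rz": 0,"gripper": -1},
    {"x": 195,"y": -17,"z": 25,"rx": 0,"ry": 0,"rz": 0,"gripper": -1},
    {"x": 195,"y": -17,"z": 25,"rx": 0,"ry": 0,"rz": 0,"gripper": -1},
    {"x": 195,"y": -17,"z": 25,"rx": 0,"ry": 0,"rz": 0,"gripper": -1},
  ],
)

```text
clock: 13.85
eef_pos: [614.9, -74.1, 216.1]
tcp_rot: [-3.142, 0.002, -0.09]
contact_force: [-0.8, 0.1, 0.3]
opening: 0.002
grasp_force: 0.0
```

Call:
servo_tool(
  deltas=[
    {"x": 3,"y": 0,"z": -15,"rx": 0,"ry": 0,"rz": 0,"gripper": -1},
    {"x": 5,"y": -0.5,"z": -30,"rx": 0,"ry": 0,"rz": 0,"gripper": -1},
    {"x": 5,"y": -0.5,"z": -40,"rx": 0,"ry": 0,"rz": 0,"gripper": -1},
    {"x": 5,"y": -0.5,"z": -45,"rx": 0,"ry": 0,"rz": 0,"gripper": -1},
    {"x": 5,"y": -0.5,"z": -50,"rx": 0,"ry": 0,"rz": 0,"gripper": -1},
    {"x": 4,"y": -0.5,"z": -55,"rx": 0,"ry": 0,"rz": 0,"gripper": -1},
  ],
)

```text
clock: 14.45
eef_pos: [619.9, -74.7, 161.9]
tcp_rot: [3.142, -0.0, -0.09]
contact_force: [0.5, -0.2, 1.6]
opening: -0.003
grasp_force: 0.3
```

```bash
python3 - <<'E'
from h import *
a=r.grab_frame("scene")
s=r.sense();print(s["clock"],s["eef_pos"],s["contact_force"])
cv2.imwrite("pics/f.png",cv2.resize(a[110:260,180:380],(800,600),interpolation=cv2.INTER_CUBIC))
E
```

```text
14.5 [619.27060393 -74.69848122 161.11170462] [-0.58082793  0.72378834 -1.42290902]
```

View pics/f.png

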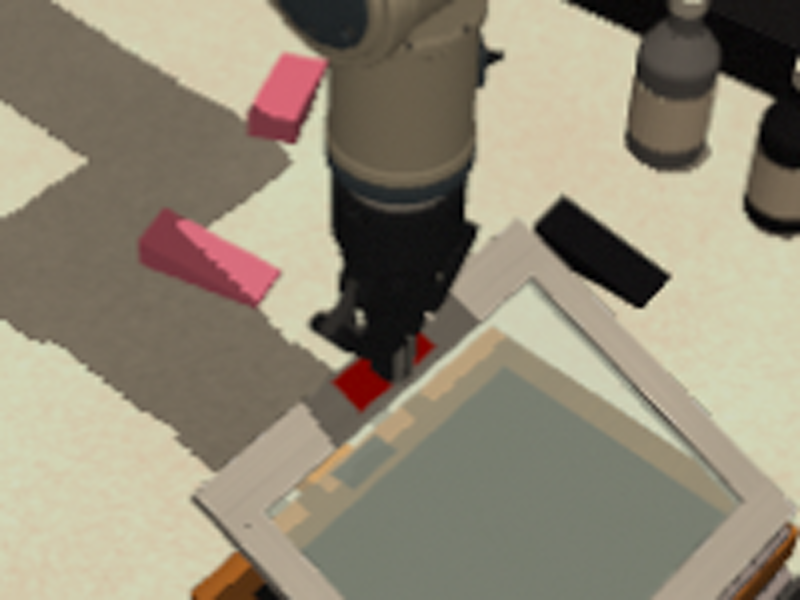

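Call:
servo_tool(
  deltas=[
    {"x": -4,"y": 0.2,"z": -6,"rx": 0,"ry": 0,"rz": 0,"gripper": -1},
    {"x": -7,"y": 0.4,"z": -12,"rx": 0,"ry": 0,"rz": 0,"gripper": -1},
    {"x": -10,"y": 0.7,"z": -18,"rx": 0,"ry": 0,"rz": 0,"gripper": -1},
    {"x": -13,"y": 1,"z": -25,"rx": 0,"ry": 0,"rz": 0,"gripper": -1},
    {"x": -15,"y": 1.2,"z": -32,"rx": 0,"ry": 0,"rz": 0,"gripper": -1},
    {"x": -17,"y": 1.4,"z": -40,"rx": 0,"ry": 0,"rz": 0,"gripper": -1},
    {"x": -19,"y": 1.6,"z": -48,"rx": 0,"ry": 0,"rz": 0,"gripper": -1},
    {"x": -20,"y": 1.7,"z": -56,"rx": 0,"ry": 0,"rz": 0,"gripper": -1},
    {"x": -21,"y": 1.8,"z": -64,"rx": 0,"ry": 0,"rz": 0,"gripper": -1},
    {"x": -22,"y": 1.9,"z": -72,"rx": 0,"ry": 0,"rz": 0,"gripper": -1},
  ],
)

```text
clock: 15.5
eef_pos: [597.5, -72.7, 89.3]
tcp_rot: [-3.142, 0.0, -0.09]
contact_force: [-0.9, 1.5, 1.6]
opening: -0.002
grasp_force: 1.0
```

Call:
servo_tool(
  deltas=[
    {"x": -1,"y": 0,"z": -4,"rx": 0,"ry": 0,"rz": 0,"gripper": -1},
    {"x": -1,"y": 0,"z": -8,"rx": 0,"ry": 0,"rz": 0,"gripper": -1},
    {"x": -2,"y": 0,"z": -12,"rx": 0,"ry": 0,"rz": 0,"gripper": -1},
    {"x": -2,"y": 0,"z": -15,"rx": 0,"ry": 0,"rz": 0,"gripper": -1},
  ],
)

```text
clock: 15.9
eef_pos: [595.9, -72.7, 75.0]
tcp_rot: [-3.141, -0.0, -0.09]
contact_force: [0.0, 0.6, 5.7]
opening: -0.001
grasp_force: 2.9
```

Call:
servo_tool(
  deltas=[
    {"x": 0,"y": 0,"z": -2,"rx": 0,"ry": 0,"rz": 0,"gripper": -1},
    {"x": 0,"y": 0,"z": -4,"rx": 0,"ry": 0,"rz": 0,"gripper": -1},
    {"x": 0,"y": 0,"z": -6,"rx": 0,"ry": 0,"rz": 0,"gripper": -1},
  ],
)

```text
clock: 16.2
eef_pos: [595.9, -72.9, 69.2]
tcp_rot: [3.141, -0.001, -0.09]
contact_force: [0.1, 0.2, -0.0]
opening: -0.001
grasp_force: 0.0
```

Call:
servo_tool(
  deltas=[
    {"x": 0,"y": 0,"z": -2,"rx": 0,"ry": 0,"rz": 0,"gripper": -1},
    {"x": 0,"y": 0,"z": -3,"rx": 0,"ry": 0,"rz": 0,"gripper": -1},
    {"x": 0,"y": 0,"z": -3,"rx": 0,"ry": 0,"rz": 0,"gripper": -1},
  ],
)

```text
clock: 16.5
eef_pos: [595.7, -72.8, 66.0]
tcp_rot: [3.142, 0.0, -0.09]
contact_force: [-0.5, 0.5, 0.2]
opening: 0.003
grasp_force: 1.0
```

Call:
servo_tool(
  deltas=[
    {"x": 0,"y": 0,"z": -1,"rx": 0,"ry": 0,"rz": 0,"gripper": -1},
    {"x": 0,"y": 0,"z": -2,"rx": 0,"ry": 0,"rz": 0,"gripper": -1},
    {"x": 0,"y": 0,"z": -2,"rx": 0,"ry": 0,"rz": 0,"gripper": -1},
    {"x": 0,"y": 0,"z": -2,"rx": 0,"ry": 0,"rz": 0,"gripper": -1},
  ],
)

```text
clock: 16.9
eef_pos: [595.7, -72.8, 65.7]
tcp_rot: [3.142, -0.0, -0.09]
contact_force: [-6.9, 0.3, 20.7]
opening: 0.005
grasp_force: 10.3
```

Call:
servo_tool(
  deltas=[
    {"x": 0,"y": 0,"z": 10,"rx": 0,"ry": 0,"rz": 0,"gripper": -1},
    {"x": 0,"y": 0,"z": 30,"rx": 0,"ry": 0,"rz": 0,"gripper": -1},
    {"x": -30,"y": 0,"z": 70,"rx": 0,"ry": 0,"rz": 0,"gripper": -1},
    {"x": -75,"y": 0,"z": 90,"rx": 0,"ry": 0,"rz": 0,"gripper": -1},
    {"x": -100,"y": 40,"z": 110,"rx": 0,"ry": 0,"rz": 0,"gripper": -1},
    {"x": -120,"y": 80,"z": 130,"rx": 0,"ry": 0,"rz": 0,"gripper": -1},
    {"x": -140,"y": 120,"z": 140,"rx": 0,"ry": 0,"rz": 0,"gripper": -1},
    {"x": -160,"y": 160,"z": 150,"rx": 0,"ry": 0,"rz": 0,"gripper": -1},
    {"x": -170,"y": 200,"z": 160,"rx": 0,"ry": 0,"rz": 0,"gripper": -1},
    {"x": -170,"y": 240,"z": 160,"rx": 0,"ry": 0,"rz": 0,"gripper": -1},
  ],
)

```text
clock: 17.9
eef_pos: [424.8, 168.7, 225.6]
tcp_rot: [-3.141, -0.002, -0.09]
contact_force: [0.2, -0.3, -0.6]
opening: -0.001
grasp_force: 0.0
```

```bash
python3 - <<'E'
from h import *
a=r.grab_frame("scene");b=r.grab_frame("top")
s=r.sense();print(s["clock"],s["eef_pos"],s["contact_force"])
for im,c in((b,"top"),(a,"scene")):
    m=mask(im,(0,200,120),(3,255,255));n,l,st,ce=cv2.connectedComponentsWithStats(m);i=1+st[1:,4].argmax();print(c,"red",ce[i])
w=R.from_euler("z",-.09).apply([6,0,66])+[587,-72,0];print(proj("top",w),proj("scene",w))
m=omask(b,proj("top",[561,-70,20])[0]);print(m.sum(),np.argwhere(m).mean(0)[::-1])
cv2.imwrite("pics/g.png",np.hstack([cv2.resize(a[130:300,190:360],(400,400)),cv2.resize(b[90:250,200:360],(400,400))]))
E
```

```text
18.0 [425.80299675 171.06835965 224.84984016] [-0.37830575 -1.07129207 -0.60655586]
top red [271.56834532 167.97841727]
scene red [267.8655914  219.06451613]
[[271.85878368 166.11082057]] [[268.8037762  220.33717698]]
100 [271.06 177.98]
```

View pics/g.png

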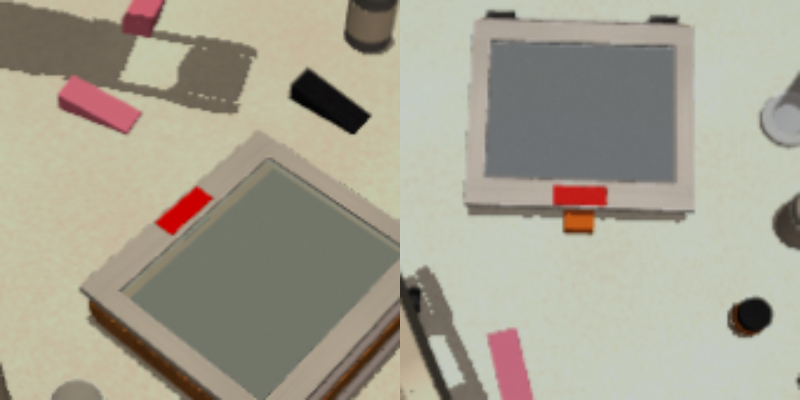

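The cover is shut, with the red patch within 2 px of where it should be when closed. The wedge shows centred under the front edge, and the rail bottomed out at 65.7 mm, where 66 mm means a level bed.

```bash
python3 -c "
from rig import r
print(r.sign_off())"
```

```text
the job is handed in; nothing more can be done
None
```

I handed the job in with the orange wedge jammed under the middle of the front edge, the frame measuring level and the cover held shut by its catch; the sign-off returned no verdict.

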